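Put the chopping boards away, drainer to rack

TASK

The four chopping boards standing in the wire drainer are dry: move them one by one to the wooden rack, each into the groove cut for its length, so that the row runs from the longest board to the shortest. Set each board down rather than dropping it, standing upright on its long edge and fully down in its groove, and leave the jar, bowl and tin round the work alone.

Things in the scene. Friction and masses are not known exactly. Their poses are not given: they have to be found in the camera images.
- drainer: Fixed draining rack: grey drip tray 200 x 246 mm with steel wires. Origin under its centre, on the worktop; y runs along the row. Eight wire arches 28 mm apart along y, 132 mm wide in x, tops 90 mm above the worktop. The boards stand on wires 24 mm above the worktop, each between two arches, at y = +84, +28, -28, -84 mm. A wall cabinet overhangs the worktop beyond world x = 0.61 m, underside 0.46 m up.
- rack: Fixed wooden rack, 244 x 236 mm, top face 29 mm up. Origin under its centre on the worktop; y along the row. Four grooves along x, centred on x = 0, 28 mm wide, dark rubber floor 18 mm up, each 20 mm longer than its board: 220 mm long at y = +84 mm, 190 at +28, 160 at -28, 130 at -84. Each has 4 upright dowels beside it, 29 mm clear across the groove, tops 88 mm up.
- board_xl_center (a point): Centre of the longest chopping board: pale wood with dark wooden end caps, 200 mm long (own x), 16 mm thick (own y), 140 mm high (own z, up) as it stands on its long edge, so its upper edge is 70 mm above this point. At the start it stands upright in one of the drainer's four places, its length along the drainer's x. Mass about 291 g.
- board_l_center (a point): Centre of the second longest chopping board: pale wood with dark wooden end caps, 170 mm long (own x), 16 mm thick (own y), 132 mm high (own z, up) as it stands on its long edge, so its upper edge is 66 mm above this point. At the start it stands upright in one of the drainer's four places, its length along the drainer's x. Mass about 233 g.
- board_m_center (a point): Centre of the second shortest chopping board: pale wood with dark wooden end caps, 140 mm long (own x), 16 mm thick (own y), 124 mm high (own z, up) as it stands on its long edge, so its upper edge is 62 mm above this point. At the start it stands upright in one of the drainer's four places, its length along the drainer's x. Mass about 181 g.
- board_s_center (a point): Centre of the shortest chopping board: pale wood with dark wooden end caps, 110 mm long (own x), 16 mm thick (own y), 116 mm high (own z, up) as it stands on its long edge, so its upper edge is 58 mm above this point. At the start it stands upright in one of the drainer's four places, its length along the drainer's x. Mass about 133 g.
- spice_jar_center (a point): Small glass jar with pebbles and a clip lid, 72 x 63 x 85 mm, behind the racks; centre, 42 mm up. Loose; not part of the job, leave it where it is.
- bowl_center (a point): Small pale pinch bowl, 71 x 68 x 30 mm, behind the racks; centre, 15 mm up. Loose; not part of the job, leave it where it is.
- tin_center (a point): Small dark green round tin, 66 mm across, 45 mm high, behind the racks; centre, 22 mm up. Loose; not part of the job, leave it where it is.
There are look-alikes about, which are no part of the job. Leave any turquoise look-alike of the part that bears board_m_center alone. What is shaped like the part that bears board_xl_center but pink is not meant.

How it is judged (in metres and radians):
At the end, for the whole second after the job is handed in: Each board stands in the groove of its own length: centre within 15 mm of the groove's centre along and across it, fully down (height within 6 mm of resting on the groove's floor), upright within 0.26 rad (it may lean on the dowels), its length along the groove within 0.15 rad, at rest (x of board_xl_center in the frame of rack between -0.015 and 0.015 m and y of board_xl_center in the frame of rack between 0.069 and 0.099 m and z of board_xl_center in the frame of rack between 0.082 and 0.094 m and angle between each of board_xl_center, board_l_center, board_m_center, board_s_center's own z axis and vertical below 0.26 rad and angle between the x axis of each of board_xl_center, board_l_center, board_m_center, board_s_center and the x axis of rack, either way round below 0.15 rad and linear speed of each of board_xl, board_l, board_m, board_s below 0.02 m/s and x of board_l_center in the frame of rack between -0.015 and 0.015 m and y of board_l_center in the frame of rack between 0.013 and 0.043 m and z of board_l_center in the frame of rack between 0.078 and 0.09 m and x of board_m_center in the frame of rack between -0.015 and 0.015 m and y of board_m_center in the frame of rack between -0.043 and -0.013 m and z of board_m_center in the frame of rack between 0.074 and 0.086 m and x of board_s_center in the frame of rack between -0.015 and 0.015 m and y of board_s_center in the frame of rack between -0.099 and -0.069 m and z of board_s_center in the frame of rack between 0.07 and 0.082 m); the robot touches nothing.
It fails at once if the spice jar is moved more than 20 mm (distance of spice_jar_center from where it was at the start of the episode above 0.02 m).
It fails at once if the bowl is moved more than 20 mm (distance of bowl_center from where it was at the start of the episode above 0.02 m).
It fails at once if the tin is moved more than 20 mm (distance of tin_center from where it was at the start of the episode above 0.02 m).
It fails at once if a board is dropped from a height or thrown (faster than 1.2 m/s) (linear speed of any of board_xl, board_l, board_m, board_s above 1.2 m/s).
It also fails if it takes over 96 s, if anything falls off the work surface, if the arm or the gripper's body presses on something with over 40 N, if the wrist force passes 120 N, or if a joint passes its speed limit or range.

ROBOT

A 6-joint arm with a two-finger parallel gripper is mounted at the origin on a cart in front of the work surface, level with it; the furniture and walls round the work are solid. World frame = base frame: x ahead of the robot, y to its left, z up, the work surface at z = 0. Lengths are in mm, angles in rad, forces in N, time in s.
With the tool pointing down it reaches from about 325 to 875 mm from the base axis. Payload 4.4 kg.
Tool frame: the origin (TCP) lies at the very end of the fingers, on their centre line; the grasp point (between the pads) lies 19 mm behind it; z points along the fingers, y is the line along which they close (so a half turn about z gives the same grasp; the last joint's range is limited). The gripper opens to 85 mm and grips with 20 to 120 N. Pads are 22 mm wide; open, the fingers measure 114 mm over their backs; the gripper's body (76 mm by 85 mm) begins 54 mm behind the grasp point. The pads swing forward as they close: fully open they stand 13 mm farther back than shut.
Start: joints at [-1.276, 0.207, 1.542, -0, 1.393, -0.15], TCP at [247.398, -519.058, 231.282] pointing down, gripper open.
Joint ranges: [-2.73, 2.73], [-0.86, 2.22], [0.23, 2.46], [-1.11, 4.25], [0.08, 2.63], [-2.82, 2.82]. Speed limits (rad/s): [2.79, 2.79, 3.14, 3.14, 3.14, 3.14].

INTERFACE

Orientations are given as a 3x3 rotation matrix whose columns are the frame's x, y, z axes.
In Python, from station import ctrl, eoat, telemetry, capture, calibration gives the robot as it stands. Calls block until the motion is done:
- ctrl.goto(position, orientation): joint-space move of the TCP to a pose.
- ctrl.movel(position, ori=None, speed=150, until_force=None): straight line of the TCP; ori=None keeps the orientation; speed is the mean speed in mm/s. With until_force (N) it stops when the force on the tool has changed by that much, and returns True; else False.
- ctrl.goto_joints(angles): joint-space move.
- eoat.grip(opening): opening from 0.0 (shut) to 1.0 (fully open); the grip force is fixed at half the most; returns when the fingers have stopped.
- ctrl.dwell(seconds).
- ctrl.ik(position, orientation): joint angles nearest the present ones, or None.
- telemetry.read_state(): the state.
- capture(name): name is "scene" or "top" or "wrist"; returns (picture, depth): 480x640x3 uint8, blue, green, red; 480x640 float32, mm along the optical axis (not along the pixel's ray), 0 where there is no reading.
- calibration(name): a dict with "mtx" (3x3 intrinsics, pixels), "k1" (the pictures are not rectified: a ray, as slopes to the right and down, at radius r is drawn at 1 + k1 r^2 times it, then the intrinsics apply), "R" (3x3) and "t" (3): a world point X has camera coordinates R X + t; the wrist camera has in their place "tool_from_camera" (4x4, takes a point from camera to tool coordinates, whose origin is the TCP and whose axes are the flange's). Camera axes: x right, y down, z forward; pixel columns grow to the right and rows downward; lengths in mm; the calibration is good to about 2 mm. A picture is of the moment at which its call begins: read the wrist's pose just before it. calibration takes no time and is no camera call.
A pose or a line that the arm cannot do raises ctrl.IKError and nothing moves.
- ctrl.job_done(): hands the job in; it is judged then, once.
The state is a dict: "time_s": time; "joints": joint angles; "joint_velocities": joint speeds; "joint_efforts": joint torques, N m; "position": TCP position; "tool_rot": TCP orientation; "contact_force": force on the tool from outside, world axes, zero at the start; "torque": the same for the moment, N m; "gripper_width": opening from 0.0 (shut) to 1.0 (fully open); "gripper_force": force on a finger pad.
Only numpy, scipy, OpenCV 4.12 (cv2) and the standard library are available. Lean on these libraries where they do the work, as an engineer would, in place of code of your own. Each camera call takes 0.05 s, during which the arm holds its last target. There are 200 camera calls.

## Working session

There is one attempt and no reset: what is moved stays moved. The work goes in short steps, each a Python script; the robot and the scene stay as the last script left them, time stands still between calls to the robot, and variables do not carry over. Pictures are saved under pics/ and viewed, at most 14 in all, crops included, and the job is handed in when it is done.

```bash
ls; mkdir -p pics; python3 - <<'E'
from station import ctrl,eoat,telemetry,capture,calibration
import cv2,numpy as np
for n in("scene","top"):
    im,d=capture(n); cv2.imwrite(f"pics/{n}0.png",im); np.save(f"pics/{n}0.npy",d)
    c=calibration(n); print(n,np.round(c["mtx"],1).tolist(),c["k1"],np.round(c["R"],3).tolist(),np.round(c["t"],1)); print("campos",-np.array(c["R"]).T@c["t"])
print(calibration("wrist")); print(telemetry.read_state())
E
```

```text
pics
scene [[522.6, 0.0, 318.9], [0.0, 522.6, 239.8], [0.0, 0.0, 1.0]] -0.15319027309964503 [[-0.491, -0.871, 0.018], [-0.646, 0.351, -0.678], [0.584, -0.344, -0.735]] [ 341.8  417.9 1215.8]
campos [-272.1980318   569.88014661 1170.84464759]
top [[590.9, 0.0, 325.0], [0.0, 590.9, 240.1], [0.0, 0.0, 1.0]] -0.15179485333929252 [[-0.264, -0.965, 0.003], [-0.936, 0.255, -0.242], [0.233, -0.067, -0.97]] [ 225.8  557.1 1537. ]
campos [ 222.63611937  178.01763702 1625.56566615]
{'mtx': array([[358.82715278,   0.        , 320.67134461],
       [  0.        , 358.82715278, 240.10876767],
       [  0.        ,   0.        ,   1.        ]]), 'k1': -0.018419827400682383, 'tool_from_camera': array([[-7.87399487e-04, -9.63371677e-01, -2.68168587e-01,
         6.89850608e+01],
       [ 9.99999640e-01, -8.42949490e-04,  9.20110038e-05,
        -1.28126691e-01],
       [-3.14693369e-04, -2.68168418e-01,  9.63371995e-01,
        -1.42321862e+02],
       [ 0.00000000e+00,  0.00000000e+00,  0.00000000e+00,
         1.00000000e+00]])}
{'time_s': 0.1, 'joints': array([-1.27652358e+00,  2.07351244e-01,  1.54283291e+00, -2.02995111e-05,
        1.39346695e+00, -1.50515906e-01]), 'joint_velocities': array([ 0.00050506, -0.00086967, -0.00355501, -0.00089771, -0.00020277,
       -0.00017176]), 'joint_efforts': array([-7.13832560e-04, -3.84094155e+01, -2.92549485e+01, -1.79592275e-04,
        4.92848965e-03, -1.57256710e-05]), 'position': array([ 247.17914287, -518.40438059,  230.22216345]), 'tool_rot': array([[ 9.02700159e-01,  4.30269733e-01, -6.16161683e-04],
       [ 4.30270077e-01, -9.02698069e-01,  1.96416366e-03],
       [ 2.88912210e-04, -2.03816678e-03, -9.99997881e-01]]), 'contact_force': array([0.03266143, 0.54765107, 0.2875429 ]), 'torque': array([ 0.04292343, -0.02236333, -0.03358208]), 'gripper_force': 0.0, 'gripper_width': 1.0048003387844993}
```

View pics/scene0.png

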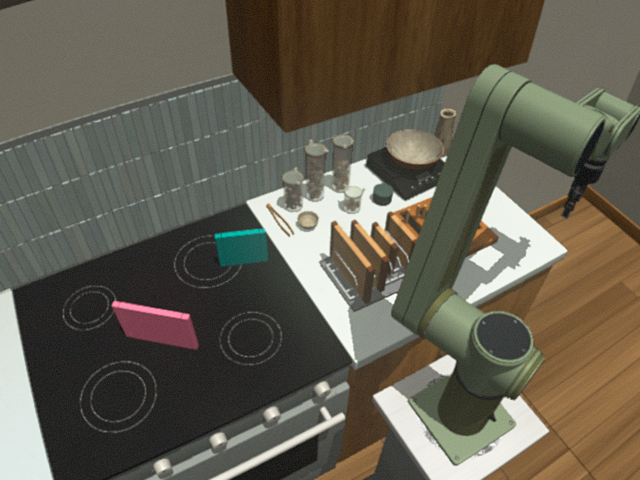

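View pics/top0.png

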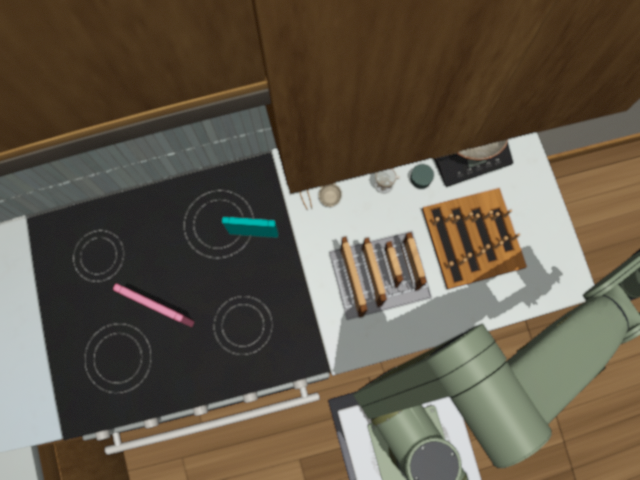

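The top view shows the drainer at about (380,275), holding boards at (355,275), (375,270), (395,264) and (415,262), and the rack at (473,238) with its grooves getting shorter to the right. The look-alikes are turquoise at (250,227) and pink at (152,305), both on the hob.

Next I'll turn depth into world points.

```bash
cat > h.py <<'E'
from station import ctrl,eoat,telemetry,capture,calibration
import cv2,numpy as np
def cloud(n,d,st=None):
    """world point per pixel (480x640x3)"""
    c=calibration(n); v,u=np.mgrid[0:480,0:640].astype(float)
    p=cv2.undistortPoints(np.c_[u.ravel(),v.ravel()].reshape(-1,1,2),c["mtx"],np.array([c["k1"],0,0,0.])).reshape(480,640,2)
    P=np.dstack([p[...,0]*d,p[...,1]*d,d]).astype(float)
    if n=="wrist":
        T=c["tool_from_camera"]; P=P@T[:3,:3].T+T[:3,3]
        return P@np.array(st["tool_rot"]).T+st["position"]
    return (P-np.array(c["t"]))@np.array(c["R"])
def rect(P):
    """min-area rect of xy points: centre, (long,short), angle of long side from world x"""
    (c,(w,h),a)=cv2.minAreaRect(P[:,:2].astype(np.float32))
    if w<h: w,h,a=h,w,a+90
    a=(a+90)%180-90
    return np.round(c,1),round(w,1),round(h,1),round(a,2)
E
python3 - <<'E'
from h import *
d=np.load("pics/top0.npy"); im=cv2.imread("pics/top0.png"); W=cloud("top",d)
def comps(m,amin=25):
    n,L,S,C=cv2.connectedComponentsWithStats(m.astype(np.uint8))
    for i in range(1,n):
        if S[i,4]>=amin: yield C[i],L==i
roi=np.zeros((480,640),bool); roi[120:330,290:560]=1
z=W[...,2]; print("table z",np.median(z[270:300,300:325]))
print("boards")
for c,m in comps((z>120)&(z<200)&roi): print(np.round(c),m.sum(),"z",np.percentile(z[m],[10,50,90]).round(),rect(W[m]))
print("low objects z10-100")
for c,m in comps((z>9)&(z<110)&roi,60): print(np.round(c),m.sum(),"z",np.percentile(z[m],[10,50,90]).round(),rect(W[m]))
hsv=cv2.cvtColor(im,cv2.COLOR_BGR2HSV)
print("dark grooves")
rr=roi.copy(); rr[:,:425]=0; rr[:190]=0
for c,m in comps((hsv[...,2]<60)&rr&(z<40)): print(np.round(c),m.sum(),"z",np.percentile(z[m],[10,50,90]).round(),rect(W[m]))
E
```

```text
table z 0.9981501887378474
boards
[415. 258.] 439 z [132. 147. 152.] (array([ 472.8, -136.6]), 138.6, 18.8, -0.2)
[354. 275.] 599 z [143. 164. 168.] (array([472.1,  29.6]), 197.3, 18.6, -1.47)
[374. 270.] 517 z [134. 155. 160.] (array([471.6, -25. ]), 166.8, 18.2, -1.23)
[394. 262.] 315 z [131. 140. 145.] (array([479.5, -80.5]), 111.7, 17.3, -0.71)
low objects z10-100
[473. 163.] 1999 z [16. 31. 80.] (array([ 726.9, -418.3]), 230.0, 98.9, -85.56)
[422. 176.] 489 z [32. 45. 50.] (array([ 716.3, -250.4]), 67.9, 66.0, -33.49)
[385. 181.] 449 z [31. 79. 85.] (array([ 721.1, -141. ]), 67.2, 46.9, -89.13)
[330. 195.] 295 z [10. 18. 29.] (array([731.5,  19.3]), 69.1, 68.8, -52.98)
[474. 238.] 7083 z [17. 28. 36.] (array([ 510. , -340.4]), 253.7, 252.4, 89.28)
[378. 277.] 2528 z [10. 26. 94.] (array([476.6, -52.8]), 249.9, 205.5, -89.72)
dark grooves
[447. 245.] 405 z [14. 19. 24.] (array([ 507.2, -259.4]), 208.5, 21.7, -1.06)
[456. 212.] 27 z [15. 19. 24.] (array([ 590.3, -316.7]), 21.7, 12.5, 78.08)
[466. 243.] 287 z [15. 20. 24.] (array([ 495.8, -315.8]), 158.1, 22.7, 0.01)
[483. 231.] 159 z [14. 19. 24.] (array([ 517.8, -371.8]), 77.7, 20.0, -1.73)
[501. 226.] 112 z [15. 20. 24.] (array([ 516.6, -429.2]), 57.9, 20.8, -1.97)
[507. 245.] 48 z [15. 19. 24.] (array([ 458.6, -427.4]), 24.6, 18.1, -3.71)
[490. 254.] 63 z [15. 19. 24.] (array([ 447.8, -371.4]), 31.5, 17.9, -3.84)
```

Heights and sizes single out the boards from left to right as xl, l, s, m: upper edges at 164, 155, 140 and 147 mm, lengths 197, 167, 112 and 139 mm. I reject the pink (152,305) and turquoise (250,227) ones. Next I'll move the wrist camera close to refine these and check the choice.

```bash
python3 - <<'E'
from h import *
D=np.array([[1,0,0],[0,-1,0],[0,0,-1.]])
for n,p in(("rack",[490,-343,330]),("drain",[460,-53,330])):
    q=ctrl.ik(p,D); print(n,np.round(q,2) if q is not None else None)
    ctrl.goto(p,D); ctrl.dwell(.3)
    st=telemetry.read_state(); im,d=capture("wrist"); cv2.imwrite(f"pics/w_{n}.png",im)
    np.savez(f"pics/w_{n}.npz",d=d,p=st["position"],r=st["tool_rot"]); print(st["time_s"],st["position"].round(1))
E
```

```text
rack [-0.76  0.2   1.35 -0.    1.59  0.82]
1.6 [ 489.3 -343.7  329.6]
drain [-0.3  -0.1   1.66 -0.    1.58  1.27]
3.075 [460.2 -53.8 329.8]
```

View pics/w_rack.png

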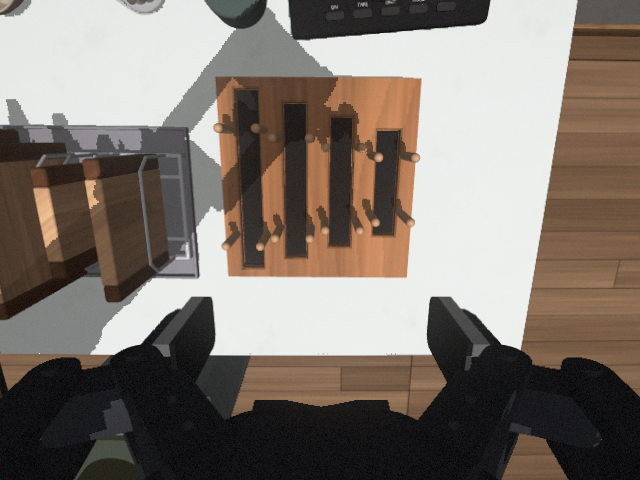

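View pics/w_drain.png

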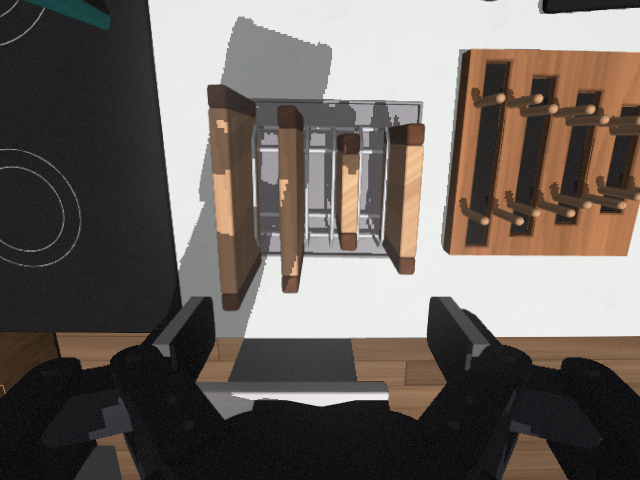

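The wrist views show four grooves at columns 250, 296, 340 and 387, longest on the left. The drainer boards have dark end caps at columns about 225 (xl), 290 (l), 348 (s) and 408 (m), so the choice holds. I'll refine the positions from wrist depth.

```bash
python3 - <<'E'
from h import *
def comps(m,amin=100):
    n,L,S,C=cv2.connectedComponentsWithStats(m.astype(np.uint8))
    for i in range(1,n):
        if S[i,4]>=amin: yield C[i],L==i
for n in("rack","drain"):
    f=np.load(f"pics/w_{n}.npz"); im=cv2.imread(f"pics/w_{n}.png"); W=cloud("wrist",f["d"],dict(position=f["p"],tool_rot=f["r"])); z=W[...,2]; v=f["d"]>0
    ok=v&(np.mgrid[0:480,0:640][0]<290)
    hsv=cv2.cvtColor(im,cv2.COLOR_BGR2HSV)
    if n=="rack":
        print("table",np.median(z[300:330,260:400]))
        m=ok&(z>24)&(z<34)&(W[...,1]<-190)&(W[...,0]<640)
        for c,mm in comps(m,3000): print("rack",c.round(),mm.sum(),np.median(z[mm]),rect(W[mm]))
        m=ok&(z<24)&(z>8)&(hsv[...,2]<75)&(W[...,1]<-190)&(W[...,1]>-480)&(W[...,0]<640)
        for c,mm in comps(m,300): print("groove",c.round(),mm.sum(),np.median(z[mm]),rect(W[mm]))
    ok=v&(np.mgrid[0:480,0:640][0]<320)
    if n=="drain":
        for nm,y,top in(("xl",29.6,164),("l",-25,156),("s",-80.5,140),("m",-136.6,148)):
            m=ok&(abs(z-top)<5)&(abs(W[...,1]-y)<25)
            for c,mm in comps(m,100): print(nm,c.round(),mm.sum(),np.median(z[mm]).round(1),rect(W[mm]),"ymed",np.median(W[mm][:,1]).round(1))
E
```

```text
table -0.3388928766468098
rack [323. 171.] 24102 28.679003819269695 (array([ 506.2, -339.1]), 245.6, 237.3, -0.5)
groove [249. 172.] 3473 17.792818597713676 (array([ 506.4, -254. ]), 219.4, 27.2, -0.31)
groove [295. 177.] 3168 17.773281544648796 (array([ 506.3, -310.6]), 191.1, 27.2, -0.21)
groove [340. 179.] 2679 17.79011418828867 (array([ 505.7, -367.5]), 160.9, 27.5, -0.41)
groove [386. 181.] 2040 17.81693578763506 (array([ 505.1, -424.1]), 130.2, 26.7, -0.5)
xl [223. 194.] 4246 163.5 (array([474.1,  32.1]), 198.6, 17.1, -0.83) ymed 31.2
l [288. 197.] 3377 155.5 (array([472.8, -23.8]), 170.1, 16.3, -0.46) ymed -24.1
s [349. 191.] 2008 139.5 (array([480.5, -80. ]), 109.7, 16.1, -0.26) ymed -79.8
m [411. 197.] 2695 147.5 (array([ 473.6, -135.9]), 140.0, 16.7, -0.38) ymed -135.2
```

Sizes and heights match to within 1 mm. The top and wrist views differ by 3–4 mm in rack y, so I'll take half-turned wrist views over both racks to cancel hand-eye bias.

```bash
python3 - <<'E'
from h import *
F=np.array([[-1,0,0],[0,1,0],[0,0,-1.]])
def comps(m,amin=100):
    n,L,S,C=cv2.connectedComponentsWithStats(m.astype(np.uint8))
    for i in range(1,n):
        if S[i,4]>=amin: yield C[i],L==i
for n,p in(("drain",[490,-53,330]),("rack",[500,-343,330])):
    ctrl.goto(p,F); ctrl.dwell(.3)
    st=telemetry.read_state(); im,d=capture("wrist"); cv2.imwrite(f"pics/wf_{n}.png",im); print(st["time_s"],st["position"].round(1))
    W=cloud("wrist",d,st); z=W[...,2]; ok=(d>0)&(np.mgrid[0:480,0:640][0]<300)
    hsv=cv2.cvtColor(im,cv2.COLOR_BGR2HSV)
    if n=="rack":
        m=ok&(z>24)&(z<34)&(W[...,1]<-190)&(W[...,0]<640)
        for c,mm in comps(m,3000): print("rack",c.round(),np.median(z[mm]),rect(W[mm]))
        m=ok&(z<24)&(z>8)&(hsv[...,2]<75)&(W[...,1]<-190)&(W[...,1]>-480)&(W[...,0]<640)
        for c,mm in comps(m,300): print("groove",c.round(),np.median(z[mm]),rect(W[mm]))
    else:
        for nm,y,top in(("xl",31,164),("l",-24,156),("s",-80,140),("m",-136,148)):
            m=ok&(abs(z-top)<5)&(abs(W[...,1]-y)<25)
            for c,mm in comps(m,100): print(nm,c.round(),np.median(z[mm]).round(1),rect(W[mm]))
E
```

```text
6.0583 [490. -53. 330.]
xl [418. 185.] 163.6 (array([471. ,  31.9]), 195.3, 16.9, -0.76)
l [353. 189.] 155.6 (array([472.3, -24.2]), 170.1, 16.1, -0.57)
s [291. 200.] 139.6 (array([480.5, -80.4]), 110.0, 16.2, -0.22)
m [229. 192.] 147.6 (array([ 473.2, -136.4]), 139.7, 16.8, 0.01)
7.525 [ 500.4 -341.9  330.3]
rack [317. 188.] 28.7535525100308 (array([ 506.9, -339.3]), 245.8, 237.3, -0.53)
groove [389. 195.] 17.832370555615142 (array([ 507.8, -254.4]), 221.7, 27.4, -0.75)
groove [345. 196.] 17.870595158359436 (array([ 507.5, -311. ]), 190.4, 27.4, -0.56)
groove [300. 197.] 17.87989315970225 (array([ 507.4, -368.4]), 159.8, 26.6, -0.38)
groove [255. 195.] 17.912088949443046 (array([ 505.2, -424.4]), 127.0, 26.8, -0.66)
```

The two views agree within 1.5 mm: rack centre (506.5, -339.2), yaw -0.5°. I'll start with m, which is nearest the rack.

```bash
cat >> h.py <<'E'
a=-0.0087; O=np.array([[np.cos(a),np.sin(a),0],[np.sin(a),-np.cos(a),0],[0,0,-1.]])
RC=np.array([506.5,-339.2])
B=dict(m=(473.4,-136.1,124,-28),s=(480.5,-80.2,116,-84),l=(472.6,-24.0,132,28),xl=(473.4,32.0,140,84))
OPEN=.42; UNDER=40   # opening for the approach; TCP below upper edge
def say(t):
    s=telemetry.read_state(); print(t,round(s["time_s"],2),s["position"].round(1),"w",round(s["gripper_width"],3),"gf",round(s["gripper_force"],1),"F",s["contact_force"].round(1)); return s
def pick(n):
    x,y,h,_=B[n]; zg=24+h-UNDER
    ctrl.goto([x,y,240],O); eoat.grip(OPEN); ctrl.movel([x,y,zg],speed=120); s=say("down")
    if np.linalg.norm(s["contact_force"])>15: raise SystemExit("contact")
    eoat.grip(0.0); say("gripped"); ctrl.movel([x,y,zg+20],speed=60); ctrl.movel([x,y,zg+155],speed=200); return say("lifted")
def place(n):
    x,y,h,g=B[n]; gx,gy=RC[0]-a*g,RC[1]+g; zp=18+h-UNDER
    ctrl.movel([gx,gy,zp+161],speed=250); ctrl.movel([gx,gy,zp+20],speed=150); say("above floor")
    print("touch",ctrl.movel([gx,gy,zp-4],speed=30,until_force=8)); say("set")
    eoat.grip(OPEN); ctrl.dwell(.2); ctrl.movel([gx,gy,zp+110],speed=150); say("away")
E
python3 - <<'E'
from h import *
pick("m"); im,d=capture("wrist"); cv2.imwrite("pics/m_lift.png",im)
E
```

```text
down 12.24 [ 474.1 -136.4  108.8] w 0.423 gf 0.0 F [ 0.1 -0.2  0.7]
gripped 12.55 [ 474.2 -136.4  109. ] w 0.179 gf 58.6 F [-0.2  1.   3.6]
lifted 13.86 [ 472.4 -135.6  261.4] w 0.18 gf 58.4 F [-0.4  0.4 -2.3]
```

View pics/m_lift.png

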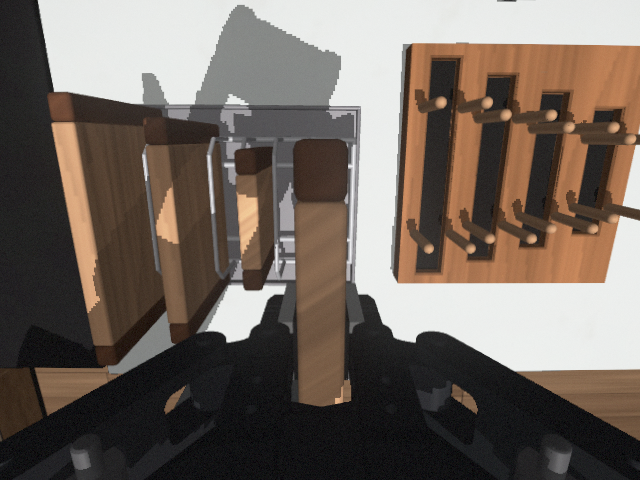

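The board is held square at column 320, and the others are undisturbed at 100, 185 and 255. Now I'll place it.

```bash
python3 - <<'E'
from h import *
place("m"); im,d=capture("wrist"); cv2.imwrite("pics/m_placed.png",im)
E
```

```text
above floor 16.08 [ 507.1 -367.8  123.4] w 0.18 gf 58.4 F [ 0.5  0.4 -1.3]
touch True
set 16.71 [ 505.9 -367.2  103.1] w 0.177 gf 59.1 F [-0.5 -0.1  3.6]
away 18.12 [ 505.7 -366.6  210.8] w 0.416 gf 0.0 F [-0.6 -0.9 -0.2]
```

View pics/m_placed.png

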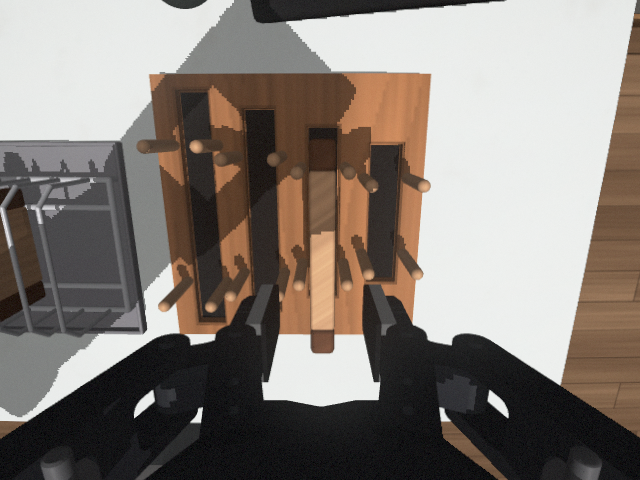

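m stands upright in the third groove (column 322), and the TCP height of 103.1 mm against 102 nominal means it's fully down. Next are s and then l; the script stops if a grip or touch looks wrong.

```bash
python3 - <<'E'
from h import *
for n in("s","l"):
    s=pick(n)
    if not .14<s["gripper_width"]<.23: raise SystemExit("bad grip")
    place(n)
im,d=capture("wrist"); cv2.imwrite("pics/l_placed.png",im)
E
```

```text
down 20.82 [480.2 -80.   99.7] w 0.419 gf 0.0 F [ 0.9 -0.5  0.1]
gripped 21.13 [480.6 -80.2 100.2] w 0.181 gf 58.4 F [-0.7 -0.4  0.6]
lifted 22.44 [479.5 -79.8 253.5] w 0.178 gf 58.4 F [ 0.7  0.6 -2.5]
above floor 25.06 [ 506.6 -424.   115.5] w 0.179 gf 58.4 F [-0.4  0.9 -1.8]
touch True
set 25.69 [ 505.6 -423.3   94.4] w 0.178 gf 59.2 F [-0.1 -0.4  3.1]
away 27.12 [ 505.2 -422.6  202.7] w 0.418 gf 0.0 F [ 0.6  0.9 -0.5]
down 30.01 [472.8 -24.1 116. ] w 0.423 gf 0.0 F [0.5 0.  0.5]
gripped 30.32 [472.7 -24.  116.2] w 0.178 gf 58.4 F [-0.2 -0.8  0.3]
lifted 31.62 [471.6 -23.8 269.4] w 0.18 gf 58.4 F [ 0.6  0.2 -2.6]
above floor 34.02 [ 507.6 -311.8  131.3] w 0.177 gf 58.4 F [ 0.1 -0.6 -2.1]
touch True
set 34.67 [ 506.7 -311.4  110.3] w 0.176 gf 59.2 F [ 0.6 -0.4  2.7]
away 36.09 [ 506.1 -310.7  218.8] w 0.419 gf 0.0 F [0.  0.2 0.2]
```

View pics/l_placed.png

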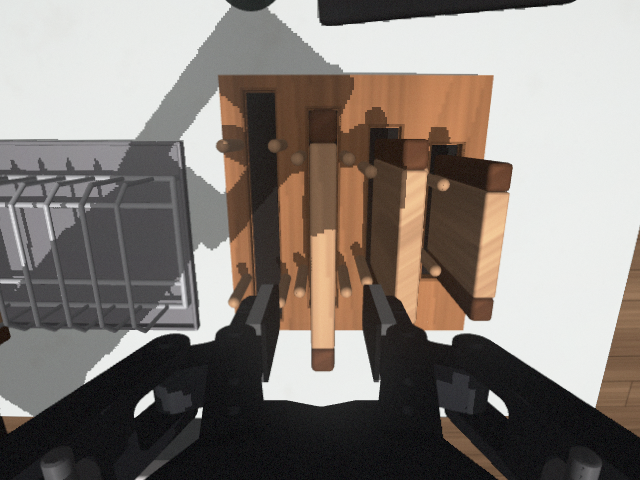

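Boards l, m and s stand in their grooves (columns 322, 408, 490), and only the longest groove (262) is empty. I'll place xl, then check all four from above.

```bash
python3 - <<'E'
from h import *
s=pick("xl")
if not .14<s["gripper_width"]<.23: raise SystemExit("bad grip")
place("xl")
ctrl.movel([490,-339,330],speed=200); ctrl.dwell(.4)
st=say("look"); im,d=capture("wrist"); cv2.imwrite("pics/final.png",im)
W=cloud("wrist",d,st); z=W[...,2]; r=np.mgrid[0:480,0:640][0]<330
for n in B:
    h,g=B[n][2:]; m=r&(d>0)&(abs(z-18-h)<6)&(abs(W[...,1]-RC[1]-g)<25)&(W[...,0]<660)
    print(n,"top z",np.median(z[m]).round(1),"want",18+h,rect(W[m]),"groove",RC+[-a*g,g])
    f=m&0  # faces
im,d=capture("top"); cv2.imwrite("pics/final_top.png",im)
E
```

```text
down 38.77 [474.2  31.9 124.8] w 0.416 gf 0.0 F [-0.8 -0.2 -0. ]
gripped 39.08 [474.2  31.9 125. ] w 0.182 gf 58.5 F [-1.5 -0.5  3.8]
lifted 40.39 [472.3  32.1 277.3] w 0.176 gf 58.4 F [-0.7 -1.  -4.1]
above floor 42.79 [ 508.1 -255.7  139.3] w 0.179 gf 58.4 F [-0.   0.4 -2.9]
touch True
set 43.42 [ 507.1 -255.4  119.2] w 0.177 gf 59.3 F [ 1.3 -1.2  4. ]
away 44.83 [ 506.6 -254.7  226.8] w 0.42 gf 0.0 F [ 0.3  0.3 -0.4]
look 46.05 [ 490.  -338.5  329.6] w 0.419 gf 0.0 F [ 0.5 -0.1  0.3]
m top z 141.6 want 142 (array([ 505.6, -366.4]), 139.4, 16.1, -0.46) groove [ 506.2564 -367.2   ]
s top z 133.5 want 134 (array([ 505.4, -422.8]), 110.0, 16.7, -0.42) groove [ 505.7692 -423.2   ]
l top z 149.6 want 150 (array([ 506.7, -310.8]), 169.7, 16.3, -0.55) groove [ 506.7436 -311.2   ]
xl top z 157.5 want 158 (array([ 506.5, -254.8]), 199.2, 17.2, -0.82) groove [ 507.2308 -255.2   ]
```

View pics/final.png

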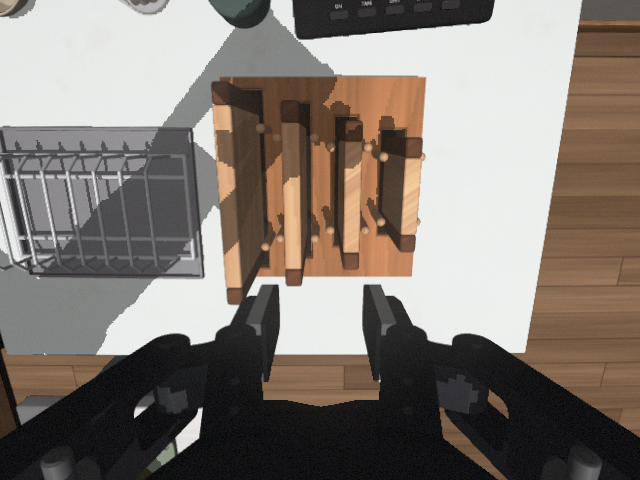

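View pics/final_top.png

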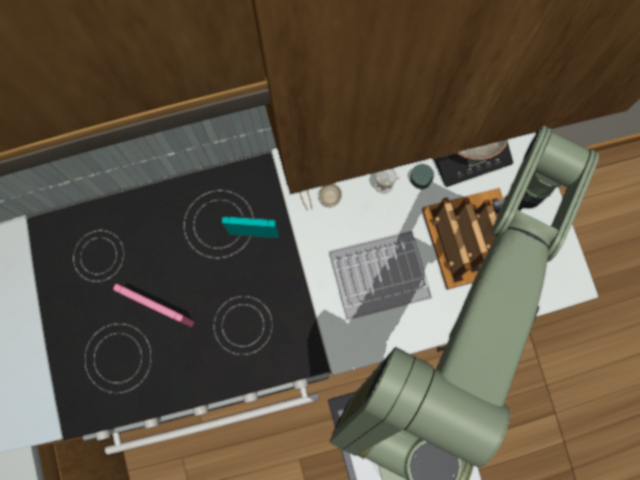

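All four boards are upright and fully down, within 1 mm of their groove centres. The jar (385,181), bowl (330,195), tin (422,176) and both look-alikes are where they were. The arm is clear, so I'm handing in.

```bash
python3 -c "
from h import *
print(ctrl.job_done())"
```

```text
the job is handed in; nothing more can be done
None
```

The job is handed in: all four boards stand upright in their own grooves, longest to shortest, each measured within about 1 mm of its groove centre and fully down at about 46 s on the robot clock, with the jar, bowl, tin and look-alikes not moved (no verdict was returned).

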